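# Unlatch a charging dock's detent knob and push out the stuck battery

## Robot

A 6-joint arm with a two-finger parallel gripper is mounted at the origin on a cart in front of the work surface, level with it; the furniture and walls round the work are solid. World frame = base frame: x ahead of the robot, y to its left, z up, the work surface at z = 0. Lengths are in mm, angles in rad, forces in N, time in s.
With the tool pointing down it reaches from about 400 to 925 mm from the base axis. Payload 3.4 kg.
Tool frame: the origin (TCP) lies midway between the tips of the shut fingers; the grasp point (between the pads) lies 19 mm behind it; y points along the fingers, x is the direction in which the jaws open and shut, and the axes are right-handed (so a half turn about y gives the same grasp; the last joint's range is limited). The gripper opens to 85 mm and grips with 20 to 120 N. Pads are 22 mm wide; open, the fingers measure 114 mm over their backs; the gripper's body (76 mm by 85 mm) begins 54 mm behind the grasp point. The pads swing forward as they close: fully open they stand 13 mm farther back than shut.
Start: joints at [1.079, 0.307, 1.506, -0, 1.328, -0.073], TCP at [233.855, 525.303, 205.405] pointing down, gripper open.
Joint ranges: [-3.12, 3.12], [-1.05, 2.28], [0.14, 2.33], [-1.42, 4.57], [0.1, 2.73], [-2.68, 2.68]. Speed limits (rad/s): [2.57, 2.57, 3.14, 3.14, 3.14, 3.14].

## Interface

Orientations are given as a unit quaternion [x, y, z, w].
In Python, from cell import readout, cams, job_done gives the robot as it stands.
- The arm moves only by the tool arm_command, never from a script. Its argument "series" is a list of rows, each a list of 2 entries, a list of its own where there are three numbers: the shift along the tool's x, y, z in m, then the turn about the tool's y in rad. A call has 1 to 10 rows; each row is the pose to reach, as a shift and turn from the pose measured when the call began, along the tool's axes at that moment; what a row does not reach only later rows make up. A row lasts 1/8 s, in which the tool goes at most 62.5 mm and 10.7 degrees, less where a joint would pass 70% of its speed; a pose out of reach is approached as far as the arm can. A call with a gripper value outside its range is refused whole. "hand" is the gripper command: -1 is shut, 1 is fully open, values between are in proportion, set as the call begins (left out, the last holds). The fingers move at their own pace and stop on an object; the grip force is fixed at half the most. Time passes only in rows, so rows that repeat a pose let the fingers close. It gives the time, the measured TCP pose, the force and the opening at its end, in the units of the state.
- readout.state(): the state, without advancing time (a new reading comes with each control period).
- cams.grab_frame(name): name is "scene" or "top"; returns (picture, depth): 420x560x3 uint8, red, green, blue; 420x560 float32, mm along the optical axis (not along the pixel's ray), 0 where there is no reading.
- cams.camera_params(name): a dict with "fx", "fy", "cx", "cy" (pixels), "eye" and "rotation" of the camera in the world. Camera axes: x right, y down, z forward; pixel columns grow to the right and rows downward; lengths in mm; the calibration is good to about 2 mm. A picture is of the moment at which its call begins. camera_params takes no time and is no camera call.
- job_done(): hands the job in, once; it reports no verdict.
The state is a dict: "clock": time; "joint_pos": joint angles; "joint_vel": joint speeds; "tau": joint torques, N m; "tool_pos": TCP position; "tool_rot": TCP orientation; "ft_force": force on the tool from outside, world axes, zero at the start; "torque": the same for the moment, N m; "gripper_width": finger opening in mm.
Only numpy, scipy, OpenCV 4.12 (cv2) and the standard library are available. Lean on these libraries where they do the work, as an engineer would, in place of code of your own. Each camera call takes 0.05 s, during which the arm holds its last target. There are 200 camera calls.

## Task

The battery pack is stuck in the charging dock. Take the jar that stands in front of the dock out of the way and leave it standing upright on the cart; turn the dock's locking knob clockwise by its lever, past its click, until it is fully open; only then push the battery out from behind, through the slot in the dock, until all of it is clear of the mouth and lies flat just in front of it. The battery must not run into the jar, and the two bottles beside the dock must stay where they are.

Things in the scene. Friction and masses are not known exactly. Their poses are not given: they have to be found in the camera images.
- dock: White and grey charging dock fixed to the cart: a guide 190 long (x -90 to +100), 100 wide, 51 high. Origin on the cart top; own x points from the open mouth (x = -90) to the rear, y to the knob's side, z up. Channel 88 wide, walls 6, floor 4 high; two lips (z 46 to 51) leave a slot 52 wide along the whole top, open at the mouth. Feet 4 high reach y = +-67
- pocket (a point): Centre of the floor (4 above the cart) of the open pocket behind the battery, at dock x = +61, y = 0: 52 wide between two fixed stops, reaching from the battery's rear face (x about +30) to the rear wall (x = 92 to 100)
- mouth (a point): Middle of the mouth's lower edge: dock x = -90, y = 0, on the cart top
- knob_axis (a point): Point on the knob's vertical axis at lever height (45 above the cart), at dock x = -100, y = +72. Below it a foot 10 high (dock x -124 to -78, y 52 to 94); behind it a spring plunger barrel, top at z = 51 (dock x -71 to -49, y 50 to 80), whose pin slides out to x = -38 half way through the turn
- lock_knob (a joint): Knob angle, rad. 0 (starts 0 to 0.08) = locked: lever points to dock -x, steel latch tab bars the mouth. Grows clockwise from above to the stop at 1.57 = fully open: lever points to dock +y, tab to -x, clear of the battery. The detent resists most at the start (0.5 N m, 7 to 10 N near the lever's end), ever less up to half way (0.79), then drives it on to 1.57; let go earlier it springs back
- lever_end (a point): Centre of the round end (20 diameter, z 35 to 55) of the black lever, 72 from the knob axis, 45 above the cart. The arm between it and the hub (hub 40 diameter, z 34 to 58) is 14 wide, z 36 to 54
- battery: Grey battery pack, 120 (x) x 84 (y) x 40 (z), rounded edges, 0.35 to 0.7 kg. Origin: centre of its underside; own axes as the dock's. Starts home: origin at dock x = -31, z = 4, its rear face at x = +29, held only by the tab and friction
- gel_jar: Blue squat jar with white lid, 43 diameter (lid somewhat narrower), 60 tall, about 0.12 kg, standing in front of the mouth in the battery's way. Origin: centre of its underside
- bottle_a: White bottle, 55 diameter, 136 tall, standing loose beside the guide; bystander. Origin: centre of its underside
- bottle_b: White bottle, 53 diameter, 134 tall, standing loose on the guide's other side; bystander. Origin: centre of its underside
- printer: Small white desk printer, 151 (x) x 110 (y) x 60, fixed. Origin: centre of its underside
- meter: White desk blood meter, 131 (x) x 100 (y) x 58, fixed. Origin: centre of its underside
- timer: Kitchen-style wind-up timer, 66 x 66 x 48, fixed. Origin: centre of its underside
- lancets_a: Small upright carton, 31 (x) x 47 (y) x 72, fixed. Origin: centre of its underside
- lancets_b: Small upright carton, 31 (x) x 47 (y) x 72, fixed. Origin: centre of its underside
Not all that is in view belongs to the job. There is more than one size of the gel_jar; the job needs the largest.

How it is judged (in metres and radians):
On the way, in this order (a step that is already met when the one before it is completed fails the run):
1. the knob is turned past its click to fully open while the battery is still home (value of joint lock_knob above 1.4 rad and x of battery in the frame of dock above -0.041 m), for 0.2 s.
2. the battery's rear face is out of the mouth (x of battery in the frame of dock below -0.151 m), for 0.1 s.
At the end, for the whole second after the job is handed in: Knob beyond 1.4 rad; battery flat on the cart, at rest, rear face 1 to 110 mm past the mouth (dock x -0.260 to -0.151), within 60 mm sideways of the dock axis; jar upright on the cart top, at rest; both bottles within 20 mm of their starts (value of joint lock_knob above 1.4 rad and x of battery in the frame of dock between -0.26 and -0.151 m and y of battery in the frame of dock between -0.06 and 0.06 m and height (world z) of battery below 0.006 m and angle between battery's own z axis and vertical below 0.06 rad and linear speed of each of battery, gel_jar below 0.01 m/s and angle between gel_jar's own z axis and vertical below 0.1 rad and height (world z) of gel_jar between -0.01 and 0.012 m and distance of each of bottle_a, bottle_b from where it was at the start of the episode below 0.02 m); the robot touches nothing.
It fails at once if the battery runs into the jar (contact force between battery and gel_jar above 0.5 N).
It fails at once if the jar is tipped over (angle between gel_jar's own z axis and vertical above 0.6 rad).
It fails at once if a bottle beside the dock is disturbed (moved over 20 mm or tipped) (not (distance of bottle_a from where it was at the start of the episode below 0.02 m) or not (distance of bottle_b from where it was at the start of the episode below 0.02 m) or angle between any of bottle_a, bottle_b's own z axis and vertical above 0.3 rad).
It also fails if it takes over 67 s, if anything falls off the work surface, if the arm or the gripper's body presses on something with over 40 N, if the wrist force passes 120 N, or if a joint passes its speed limit or range.

## Working session

There is one attempt and no reset: what is moved stays moved. The work goes in short steps, Python scripts to look and compute and a tool call to move; the robot and the scene stay as the last step left them, time stands still between calls to the robot, and variables do not carry over. Pictures are saved under pics/ and viewed, about 8 in all and at most 12, crops included, and the job is handed in when it is done.

Besides the shell and the picture viewer there is one more tool, called after "Emit:" in YAML: its name, and indented under it one key for each argument. arm_command: Moves the arm, as the interface text tells. Its arguments: {"type":"object","properties":{"series":{"type":"array","items":{"type":"array"}},"hand":{"type":"number"}},"required":["series"]}

```bash
mkdir -p pics; ls; cat > h.py <<'E'
import numpy as np,cv2
from cell import readout,cams,job_done
from scipy.spatial.transform import Rotation as R
def shot(n,f):
    p,d=cams.grab_frame(n); cv2.imwrite(f'pics/{f}.png',p[:,:,::-1]); np.save(f'pics/{f}.npy',d); return p,d
def pts(n,d):
    c=cams.camera_params(n); v,u=np.mgrid[:420,:560]
    P=np.stack([(u-c['cx'])/c['fx']*d,(v-c['cy'])/c['fy']*d,d],-1)
    return P@np.array(c['rotation']).T+np.array(c['eye'])
E
python3 - <<'E'
from h import *
for n in('scene','top'):
    p,d=shot(n,n+'0'); print(cams.camera_params(n))
print(readout.state())
a=cv2.imread('pics/top0.png');cv2.imwrite('pics/top0b.png',cv2.resize(a,(800,600)))
E
```

```text
pics
{'fx': 403.38223612519073, 'fy': 403.38223612519073, 'cx': 274.13983028535455, 'cy': 206.08641771377125, 'eye': array([ -82.27101018, -483.8474789 ,  670.7122654 ]), 'rotation': array([ 0.81489046, -0.38794155,  0.18792178, -0.38747943])}
{'fx': 428.3822960493687, 'fy': 428.3822960493687, 'cx': 274.6188968480683, 'cy': 212.07961828825185, 'eye': array([ 318.76708631,  -27.9092923 , 1389.74997914]), 'rotation': array([ 0.71190949, -0.69888706,  0.04339901, -0.05346289])}
{'clock': 0.1, 'joint_pos': array([ 1.07847534e+00,  3.07489112e-01,  1.50754402e+00,  1.60718785e-05,
        1.32840089e+00, -7.35051944e-02]), 'joint_vel': array([ 7.68380373e-05, -1.31437110e-03, -2.49272259e-03,  2.07602388e-05,
        1.59102746e-03,  7.31854293e-04]), 'tau': array([ 2.04531512e-03, -4.58521342e+01, -2.52610463e+01, -2.25134195e-04,
        5.41709349e-03, -1.25355487e-05]), 'tool_pos': array([233.54014058, 524.69877461, 204.57791991]), 'tool_rot': array([ 0.59332667,  0.38456219, -0.3857086 , -0.59270926]), 'ft_force': array([-0.6490112 ,  0.12637412, -0.05793928]), 'torque': array([ 0.01404192,  0.02741792, -0.02242949]), 'gripper_width': 85.47753748205342}
```

View pics/top0b.png

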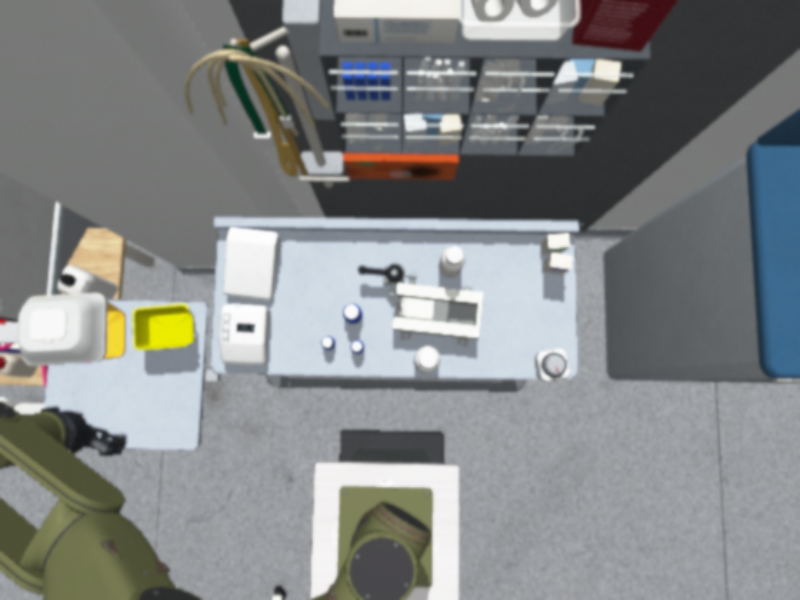

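View pics/scene0.png

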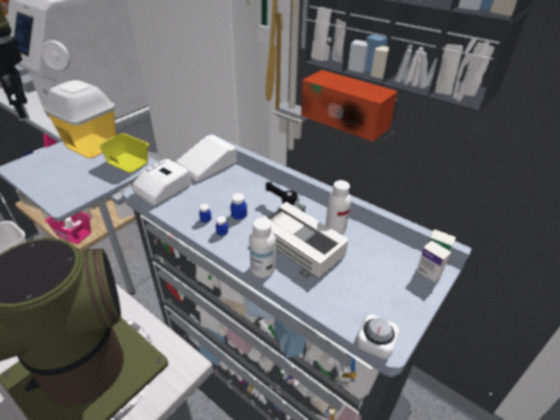

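Both views show the dock at about (437,311) in the enlarged top view, with its mouth facing left (world +y). The lever ends at (365,270), bottles are at (453,258) and (427,358), and there are three blue jars: (352,313), (328,342) and (357,346). The first jar looks biggest and is in line with the mouth. I'll measure it and check with a crop.

```bash
sed -i "s/np.array(c\['rotation'\])/R.from_quat(c['rotation']).as_matrix()/" h.py
python3 - <<'E'
from h import *
d=np.load('pics/top0.npy');P=pts('top',d);a=cv2.imread('pics/top0.png')
m=(P[...,2]>25)&(np.mgrid[:420,:560][0]>165)&(np.mgrid[:420,:560][0]<265)&(np.mgrid[:420,:560][1]>190)&(np.mgrid[:420,:560][1]<400)
print('surface',np.median(P[200:220,215:230,2]))
n,l,s,c=cv2.connectedComponentsWithStats(m.astype(np.uint8))
for i in range(1,n):
    if s[i,4]<8: continue
    q=P[l==i]; zt=np.percentile(q[:,2],95); t=q[q[:,2]>zt-8]
    print(c[i].round(),s[i,4],'zt',zt.round(),'top mid',((t.min(0)+t.max(0))/2).round(1),'lo',q.min(0).round(),'hi',q.max(0).round(), cv2.minAreaRect(t[:,:2].astype(np.float32)))
ds=np.load('pics/scene0.npy');Q=pts('scene',ds);b=cv2.imread('pics/scene0.png')
m=(Q[...,2]>8)&(Q[...,2]<150)&(Q[...,0]>480)&(Q[...,0]<800)&(Q[...,1]<230)&(Q[...,1]>-250)
n,l,s,c=cv2.connectedComponentsWithStats(m.astype(np.uint8))
for i in range(1,n):
    if s[i,4]<15: continue
    q=Q[l==i]; print('S',c[i].round(),s[i,4],'lo',q.min(0).round(),'hi',q.max(0).round())
c1=cv2.resize(a[165:270,225:365],(800,600),interpolation=3); cv2.imwrite('pics/c1.png',c1)
cv2.imwrite('pics/c2.png',cv2.resize(b[170:280,190:370],(800,489),interpolation=3))
E
```

```text
surface -2.9237193526952296
[192. 175.] 71 zt 59.0 top mid [626.3 260.8  56.5] lo [567. 256.  25.] hi [654. 266.  62.] ((626.4827880859375, 259.62335205078125), (43.183231353759766, 6.827154636383057), 3.349980354309082)
[390. 178.] 405 zt 76.0 top mid [ 486.3 -211.3  728.9] lo [ 319. -395.   25.] hi [ 656.  -28. 1390.] ((467.71026611328125, -226.6390380859375), (82.9431381225586, 489.72552490234375), 46.46345138549805)
[316. 183.] 298 zt 134.0 top mid [ 596. -135.  131.] lo [ 570. -162.   25.] hi [ 621. -109.  136.] ((595.9680786132812, -134.86221313476562), (34.635780334472656, 33.23406982421875), 1.768003225326538)
[298. 213.] 2008 zt 57.0 top mid [454.8 -65.6 719.4] lo [ 319. -204.   25.] hi [ 592.   72. 1390.] ((493.6898193359375, -88.24813842773438), (281.8340759277344, 239.8426055908203), 21.36632537841797)
[246. 219.] 136 zt 62.0 top mid [480.3  83.8  59.1] lo [462.  65.  26.] hi [502. 103.  65.] ((480.74481201171875, 84.00205993652344), (26.955644607543945, 26.754276275634766), 46.07890701293945)
[229. 240.] 55 zt 44.0 top mid [414.7 138.6  41.6] lo [401. 124.  25.] hi [427.
[... 183 characters left out ...]
] hi [419.  86.  46.] ((408.1558837890625, 72.0729751586914), (18.859256744384766, 19.039426803588867), 4.357348442077637)
[298. 252.] 275 zt 136.0 top mid [357.5 -63.7 759.3] lo [ 319. -108.   32.] hi [ 405.  -28. 1390.] ((355.6149597167969, -60.99627685546875), (35.0214958190918, 98.96968078613281), 45.83283996582031)
[387. 255.] 376 zt 49.0 top mid [ 356.6 -206.5  715.4] lo [ 319. -399.   25.] hi [ 408.  -28. 1390.] ((357.8290100097656, -205.1103057861328), (41.1803092956543, 360.56658935546875), 5.915865898132324)
S [290. 130.] 446 lo [751. 101.  35.] hi [782. 183. 149.]
S [318. 208.] 4679 lo [ 480. -250.    8.] hi [704. 230. 134.]
S [243. 202.] 82 lo [480.  60.   9.] hi [496.  94.  60.]
```

View pics/c1.png

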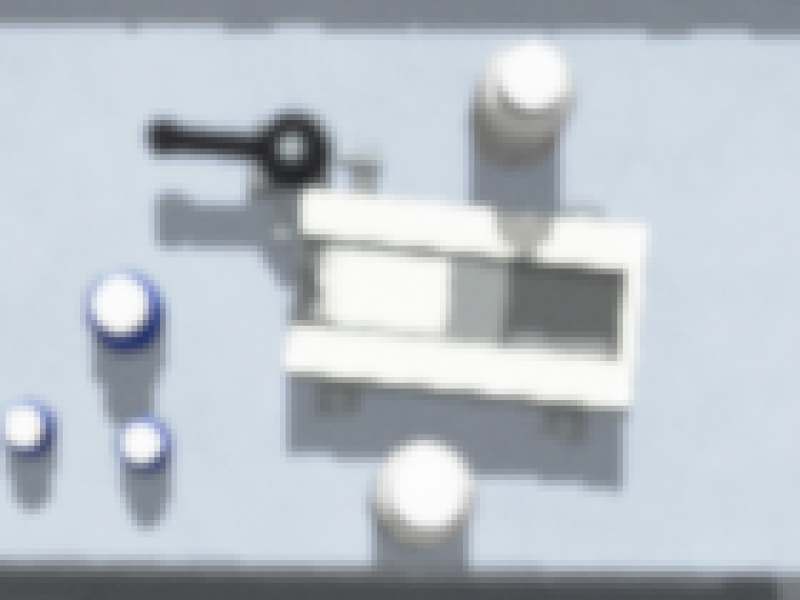

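View pics/c2.png

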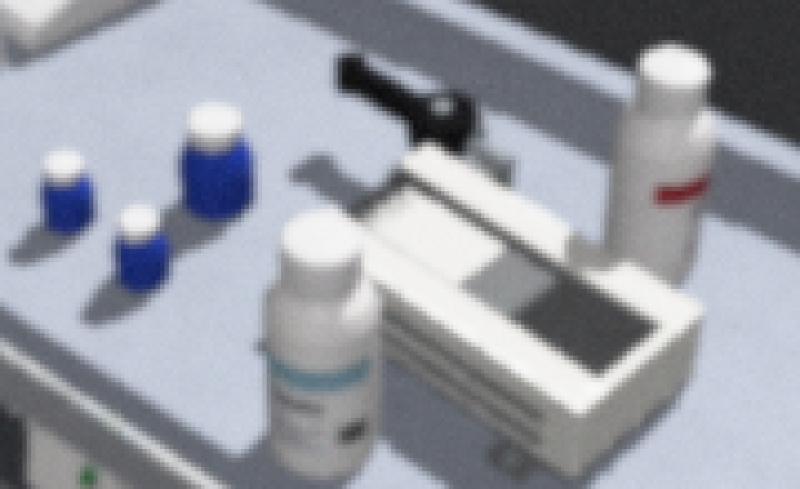

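The crop confirms the jar at c1 (124,310) as the largest (60 tall, against about 43 for the jars at (28,427) and (145,443)), and it's directly in front of the mouth. Next I'll work out the dock frame from its top corners at c1 (300,188), (647,225), (632,408), (285,372), plus the hub (293,148) and lever end (162,136).

```bash
cat >> h.py <<'E'
def ray(n,u,v,z):
    c=cams.camera_params(n); r=R.from_quat(c['rotation']).as_matrix()@[(u-c['cx'])/c['fx'],(v-c['cy'])/c['fy'],1]
    e=np.array(c['eye']); return (e+r*(z-e[2])/r[2])[:2]
E
python3 - <<'E'
from h import *
f=lambda u,v,z: ray('top',225+u/5.714-.5*(1-1/5.714),165+v/5.714-.5*(1-1/5.714),z)
W=np.array([f(300,188,51),f(647,225,51),f(632,408,51),f(285,372,51),f(293,148,58)])
D=np.array([[-90,50],[100,50],[100,-50],[-90,-50],[-100,72.]])
wc,dc=W.mean(0),D.mean(0)
z=np.sum(((W-wc)[:,0]+1j*(W-wc)[:,1])*np.conj((D-dc)[:,0]+1j*(D-dc)[:,1]))
th=np.angle(z); M=np.array([[np.cos(th),-np.sin(th)],[np.sin(th),np.cos(th)]])
o=wc-M@dc; print('th',th,'o',o); print(W.round(),(D@M.T+o-W).round(1))
for nm,p in dict(pocket=(61,0),mouth=(-90,0),knob=(-100,72),lever=(-172,72)).items(): print(nm,(M@p+o).round(1))
print('lever seen',f(162,136,55),'jar',(M.T@([480.5,84]-o)).round(1))
print('bottles',f(535,75,135),f(428,488,135))
d=np.load('pics/top0.npy');P=pts('top',d);ok=d>100
q=P[ok&(P[...,2]>40)&(P[...,2]<56)&(abs(P[...,0]-o[0])<110)&(abs(P[...,1]-o[1])<120)][:,:2]
q=(q-o)@M; g=q[(abs(q[:,1])<60)]
print('dock pts range',np.percentile(g,[1,50,99],axis=0).round(1))
print('y of lips at rear/front',[ (np.percentile(g[(g[:,0]>a)&(g[:,0]<a+40)][:,1],[2,98])).round(1) for a in(-85,-40,10,55)])
s=readout.state(); print(R.from_quat(s['tool_rot']).as_matrix().round(3))
E
```

```text
th -1.6577649899656683 o [ 490.80643987 -101.70605456]
[[ 550.  -14.]
 [ 533. -206.]
 [ 431. -198.]
 [ 448.   -8.]
 [ 571.  -10.]] [[-1.7 -2.4]
 [-0.7  0.4]
 [ 1.1  0.8]
 [ 1.3 -0.1]
 [-0.   1.4]]
pocket [ 485.5 -162.5]
mouth [498.6 -12. ]
knob [571.2  -8.3]
lever [577.5  63.4]
lever seen [577.37103588  63.15347813] jar [-184.1  -26.4]
bottles [ 597.57362908 -136.50551342] [381.28025846 -83.08973552]
dock pts range [[-90.5 -51.3]
 [-12.1  -0.5]
 [ 98.   53.8]]
y of lips at rear/front [array([-50.2,  53.5]), array([-49.6,  46.5]), array([-50.7,  46.9]), array([-51.5,  47. ])]
[[ 0.407 -0.001 -0.914]
 [ 0.914 -0.002  0.407]
 [-0.002 -1.     0.   ]]
```

```bash
cat >> h.py <<'E'
def go(x,y,z,yaw=None):
    "print shift(m, tool axes) and turn(rad) to world target mm; yaw = direction of tool x in world"
    s=readout.state(); T=R.from_quat(s['tool_rot']).as_matrix()
    d=T.T@(np.array([x,y,z])-s['tool_pos'])/1000; y0=np.arctan2(T[1,0],T[0,0])
    t=0 if yaw is None else -((yaw-y0+np.pi/2)%np.pi-np.pi/2)
    print('t',round(s['clock'],2),'pos',s['tool_pos'].round(1),'yaw',y0.round(3),'F',s['ft_force'].round(1),'w',s['gripper_width'].round(1),'SHIFT',d.round(4),'TURN',round(t,3), 'j6',s['joint_pos'][5].round(2))
E
python3 -c "
from h import *
go(480.5,84,110)"
```

```text
Traceback (most recent call last):
  File "h.py", line 18, in go
    print('t',round(s['clock'],2),'pos',s['tool_pos'].round(1),'yaw',y0.round(3),'F',s['ft_force'].round(1),'w',s['gripper_width'].round(1),'SHIFT',d.round(4),'TURN',round(t,3), 'j6',s['joint_pos'][5].round(2))
                                                                                                                ^^^^^^^^^^^^^^^^^^^^^^^^
AttributeError: 'float' object has no attribute 'round'
```

```bash
sed -i "s/s\['gripper_width'\].round(1)/round(s['gripper_width'],1)/" h.py
python3 -c "
from h import *
go(480.5,84,110)"
```

```text
t 0.1 pos [233.5 524.7 204.6] yaw 1.152 F [-0.6  0.1 -0.1] w 85.5 SHIFT [-0.302   0.0951 -0.4049] TURN 0 j6 -0.07
```

Emit:
arm_command:
  series:
    - [[-0.302, 0.095, -0.405], 0]
    - [[-0.302, 0.095, -0.405], 0]
    - [[-0.302, 0.095, -0.405], 0]
    - [[-0.302, 0.095, -0.405], 0]
    - [[-0.302, 0.095, -0.405], 0]
    - [[-0.302, 0.095, -0.405], 0]
    - [[-0.302, 0.095, -0.405], 0]
    - [[-0.302, 0.095, -0.405], 0]
    - [[-0.302, 0.095, -0.405], 0]
    - [[-0.302, 0.095, -0.405], 0]
  hand: 1

```text
clock: 1.35
tool_pos: [480.4, 83.4, 109.6]
tool_rot: [-0.593, -0.383, 0.385, 0.594]
ft_force: [0.1, 0.4, 0.2]
gripper_width: 85.5
```

```bash
python3 -c "
from h import *
go(480.5,84,10)"
```

```text
t 1.35 pos [480.4  83.4 109.6] yaw 1.149 F [0.1 0.4 0.2] w 85.5 SHIFT [ 0.0008  0.0996 -0.0001] TURN 0 j6 -1.06
```

Emit:
arm_command:
  series:
    - [[0, 0.05, 0], 0]
    - [[0, 0.08, 0], 0]
    - [[0, 0.1, 0], 0]
    - [[0, 0.1, 0], 0]

```text
clock: 1.85
tool_pos: [477.7, 84.9, 8.6]
tool_rot: [-0.592, -0.383, 0.387, 0.594]
ft_force: [-0.1, 0.8, 0.1]
gripper_width: 85.3
```

Emit:
arm_command:
  series:
    - [[0, 0, 0], 0]
    - [[0, 0, 0], 0]
    - [[0, 0, 0], 0]
    - [[0, 0, 0], 0]
    - [[0, 0, 0], 0]
    - [[0, 0, 0], 0]
  hand: -1

```text
clock: 2.6
tool_pos: [479.9, 85.2, 10.1]
tool_rot: [-0.593, -0.384, 0.386, 0.593]
ft_force: [0.0, 1.1, 6.9]
gripper_width: -0.4
```

Emit:
arm_command:
  series:
    - [[0, -0.02, 0], 0]
    - [[0, -0.04, 0], 0]
    - [[0, -0.06, 0], 0]
    - [[0, -0.06, 0], 0]

```text
clock: 3.1
tool_pos: [481.6, 85.3, 71.8]
tool_rot: [0.594, 0.385, -0.384, -0.593]
ft_force: [-0.2, 0.9, -0.6]
gripper_width: 0.1
```

```bash
python3 -c "
from h import *
go(610,150,70)"
```

```text
t 3.1 pos [481.6  85.3  71.8] yaw 1.151 F [-0.2  0.9 -0.6] w 0.1 SHIFT [ 0.1114  0.0021 -0.0908] TURN 0 j6 -1.06
```

The fingers shut with nothing between them, so I need a look.

```bash
python3 - <<'E'
from h import *
p,d=shot('top','t1'); q,e=shot('scene','s1')
a=cv2.imread('pics/t1.png')[165:270,225:365];b=cv2.imread('pics/s1.png')[140:280,150:370]
cv2.imwrite('pics/v1.png',np.vstack([cv2.resize(a,(400,300),interpolation=3),cv2.resize(b,(400,255),interpolation=3)]))
E
```

```text
(no output)
```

View pics/v1.png

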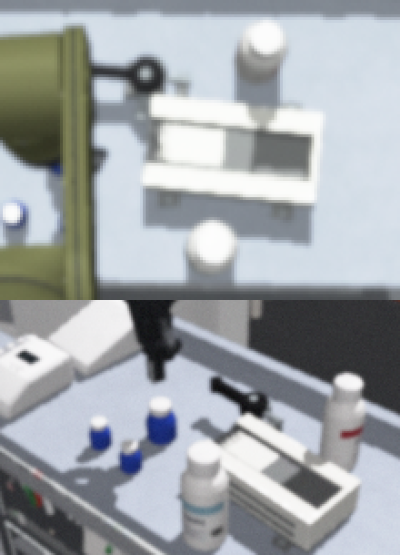

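```bash
python3 - <<'E'
from h import *
def proj(n,X):
    c=cams.camera_params(n); q=R.from_quat(c['rotation']).as_matrix().T@(np.array(X)-c['eye']); return (q[0]/q[2]*c['fx']+c['cx'],q[1]/q[2]*c['fy']+c['cy'])
for X in([481.6,85.3,71.8],[481.6,85.3,0],[480.5,84,60],[480.5,84,0]): print(X,proj('scene',X))
e=np.load('pics/s1.npy'); Q=pts('scene',e)
im=cv2.imread('pics/s1.png')
hsv=cv2.cvtColor(im,cv2.COLOR_BGR2HSV); m=(hsv[...,0]>105)&(hsv[...,0]<130)&(hsv[...,1]>170)
m[:150]=0
n,l,s,c=cv2.connectedComponentsWithStats(m.astype(np.uint8))
for i in range(1,n):
    if s[i,4]>20: print(c[i],s[i],np.median(Q[l==i],0))
# finger tip
for (u,v) in[(235,180),(235,184),(238,178),(232,160),(238,200)]: print(u,v,Q[v,u].round())
E
```

```text
[481.6, 85.3, 71.8] (np.float64(236.9445064072005), np.float64(191.58482618743446))
[481.6, 85.3, 0] (np.float64(238.40225931002232), np.float64(213.8492258824743))
[480.5, 84, 60] (np.float64(237.27408052406793), np.float64(195.79207224005987))
[480.5, 84, 0] (np.float64(238.4818114599781), np.float64(214.26787489203133))
[238.32704403 210.75471698] [232 204  14  15 159] [465.94390635  69.45451287  28.46131369]
[204.95714286 216.32857143] [201 212   9  10  70] [404.66302141 126.56130492  20.05653466]
[221.64102564 228.87179487] [217 224  10  10  78] [396.59940787  60.20777851  22.05002558]
235 180 [467.  75. 119.]
235 184 [468.  77. 106.]
238 178 [474.  71. 123.]
232 160 [460.  73. 179.]
238 200 [471.  73.  58.]
```

```bash
python3 - <<'E'
import cv2
cv2.imwrite('pics/v2.png',cv2.resize(cv2.imread('pics/s1.png')[120:260,180:320],(700,700),interpolation=3)[:600])
E
```

```text
(no output)
```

View pics/v2.png

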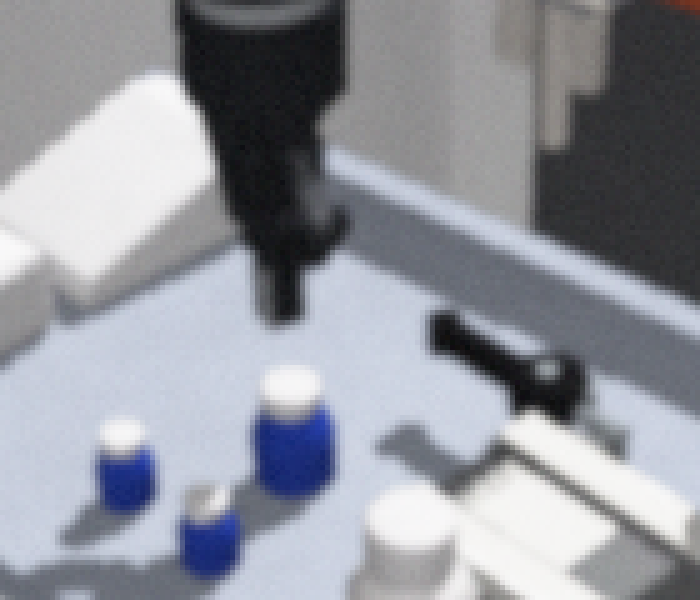

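The picture shows the jar upright and unmoved at scene (238,206). The fingertips are at about (237,184), higher than the reported TCP projects to (237,192). I'll check again for a z offset.

```bash
python3 - <<'E'
from h import *
go(481,85,72)
p,d=shot('scene','s2'); Q=pts('scene',d)
go(481,85,72)
for v in range(168,198,2): print(v,[tuple(Q[v,u].round().astype(int)) if d[v,u]>0 else 0 for u in (233,235,237,239)],p[v,236])
E
```

```text
t 3.2 pos [479.9  85.1  70.1] yaw 1.151 F [ 0.4 -0.1 -1. ] w -0.1 SHIFT [ 0.0004 -0.0019 -0.001 ] TURN 0 j6 -1.06
t 3.25 pos [479.5  85.1  69.7] yaw 1.151 F [-0.6 -0.4  0.6] w 0.2 SHIFT [ 0.0005 -0.0023 -0.0014] TURN 0 j6 -1.06
168 [(np.int64(463), np.int64(74), np.int64(156)), (np.int64(481), np.int64(86), np.int64(141)), (np.int64(447), np.int64(46), np.int64(176)), (np.int64(444), np.int64(36), np.int64(181))] [22 24 25]
170 [(np.int64(465), np.int64(77), np.int64(148)), (np.int64(457), np.int64(62), np.int64(158)), (np.int64(450), np.int64(49), np.int64(167)), (np.int64(445), np.int64(38), np.int64(175))] [22 21 25]
172 [(np.int64(462), np.int64(75), np.int64(145)), (np.int64(455), np.int64(60), np.int64(155)), (np.int64(449), np.int64(48), np.int64(163)), (np.int64(452), np.int64(45), np.int64(163))] [22 22 25]
174 [(np.int64(465), np.int64(77), np.int64(137)), (np.int64(455), np.int64(61), np.int64(149)), (np.int64(452), np.int64(52), np.int64(154)), (np.int64(463), np.int64(56), np.int64(147))] [19 21 23]
176 [(np.int64(468), np.int64(82), np.int64(127)), (np.int64(457), np.in
[... 1436 characters left out ...]
64(557), np.int64(161), np.int64(-2)), (np.int64(562), np.int64(158), np.int64(-4))] [202 210 224]
192 [(np.int64(542), np.int64(161), np.int64(-1)), (np.int64(547), np.int64(159), np.int64(-3)), (np.int64(550), np.int64(154), np.int64(-2)), (np.int64(555), np.int64(151), np.int64(-3))] [209 215 227]
194 [(np.int64(536), np.int64(156), np.int64(-2)), (np.int64(538), np.int64(150), np.int64(0)), (np.int64(487), np.int64(91), np.int64(58)), (np.int64(490), np.int64(87), np.int64(59))] [239 239 241]
196 [(np.int64(476), np.int64(95), np.int64(57)), (np.int64(479), np.int64(91), np.int64(57)), (np.int64(481), np.int64(86), np.int64(58)), (np.int64(484), np.int64(82), np.int64(58))] [245 245 245]
```

The fingertips are really about 28 mm above the reported TCP, so my grasp only brushed the top of the lid. I'll open and retry lower, with force checks.

Emit:
arm_command:
  series:
    - [[0, 0, 0], 0]
    - [[0, 0, 0], 0]
    - [[0, 0, 0], 0]
    - [[0, 0, 0], 0]
    - [[0, 0, 0], 0]
    - [[0, 0, 0], 0]
  hand: 1

```text
clock: 4.0
tool_pos: [479.5, 85.1, 69.7]
tool_rot: [-0.593, -0.384, 0.386, 0.594]
ft_force: [-0.2, -0.7, 0.1]
gripper_width: 85.4
```

Emit:
arm_command:
  series:
    - [[0, 0.03, 0], 0]
    - [[0, 0.05, 0], 0]
    - [[0, 0.065, 0], 0]
    - [[0, 0.07, 0], 0]
    - [[0, 0.07, 0], 0]

```text
clock: 4.62
tool_pos: [479.3, 85.1, -0.4]
tool_rot: [-0.593, -0.384, 0.386, 0.594]
ft_force: [0.3, -0.1, 0.3]
gripper_width: 85.3
```

Emit:
arm_command:
  series:
    - [[0, 0.004, 0], 0]
    - [[0, 0.008, 0], 0]
    - [[0, 0.008, 0], 0]

```text
clock: 5.0
tool_pos: [479.1, 85.1, -8.4]
tool_rot: [-0.593, -0.384, 0.386, 0.594]
ft_force: [0.1, -0.2, 0.7]
gripper_width: 85.2
```

```bash
python3 - <<'E'
from h import *
go(480.5,84,-8)
p,d=shot('scene','s3'); go(480.5,84,-8)
cv2.imwrite('pics/v3.png',cv2.resize(cv2.imread('pics/s3.png')[130:250,180:300],(600,600),interpolation=3))
E
```

```text
t 5.0 pos [479.1  85.1  -8.4] yaw 1.151 F [ 0.1 -0.2  0.7] w 85.2 SHIFT [-0.0004 -0.0004 -0.0017] TURN 0 j6 -1.06
t 5.05 pos [479.2  85.1  -8.4] yaw 1.151 F [-0.  -0.2  0.7] w 85.4 SHIFT [-0.0005 -0.0004 -0.0016] TURN 0 j6 -1.06
```

View pics/v3.png

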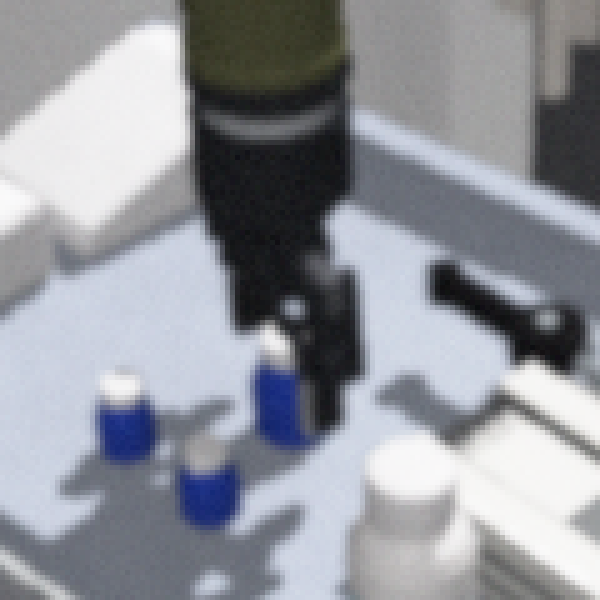

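The near finger is beside the jar, its tip at about v3 (320,430), low on the body. Closing now.

Emit:
arm_command:
  series:
    - [[0, 0, 0], 0]
    - [[0, 0, 0], 0]
    - [[0, 0, 0], 0]
    - [[0, 0, 0], 0]
    - [[0, 0, 0], 0]
  hand: -1

```text
clock: 5.68
tool_pos: [479.4, 85.1, -7.8]
tool_rot: [-0.593, -0.384, 0.386, 0.594]
ft_force: [-1.4, 0.0, 5.5]
gripper_width: 40.6
```

Emit:
arm_command:
  series:
    - [[0, -0.02, 0], 0]
    - [[0, -0.04, 0], 0]
    - [[0, -0.045, 0], 0]
    - [[0, -0.045, 0], 0]

```text
clock: 6.18
tool_pos: [479.5, 85.1, 37.1]
tool_rot: [-0.593, -0.384, 0.386, 0.594]
ft_force: [0.5, 0.5, -0.7]
gripper_width: 40.9
```

```bash
python3 -c "
from h import *
go(610,150,37)"
```

```text
t 6.17 pos [479.5  85.1  37.1] yaw 1.151 F [ 0.5  0.5 -0.7] w 40.9 SHIFT [ 0.1125 -0.0002 -0.0928] TURN 0 j6 -1.06
```

Emit:
arm_command:
  series:
    - [[0.03, 0, -0.025], 0]
    - [[0.06, 0, -0.05], 0]
    - [[0.09, 0, -0.075], 0]
    - [[0.112, 0, -0.093], 0]
    - [[0.112, 0, -0.093], 0]
    - [[0.112, 0, -0.093], 0]

```text
clock: 6.92
tool_pos: [607.8, 148.9, 35.3]
tool_rot: [-0.592, -0.383, 0.387, 0.594]
ft_force: [-0.3, 0.3, -2.1]
gripper_width: 40.5
```

Emit:
arm_command:
  series:
    - [[0, 0.02, 0], 0]
    - [[0, 0.035, 0], 0]
    - [[0, 0.041, 0], 0]
    - [[0, 0.044, 0], 0]
    - [[0, 0.044, 0], 0]

```text
clock: 7.55
tool_pos: [607.0, 148.6, -7.7]
tool_rot: [-0.592, -0.383, 0.387, 0.594]
ft_force: [-3.9, -0.4, 3.6]
gripper_width: 41.0
```

Emit:
arm_command:
  series:
    - [[0, 0, 0], 0]
    - [[0, 0, 0], 0]
    - [[0, 0, 0], 0]
    - [[0, 0, 0], 0]
    - [[0, -0.04, 0], 0]
    - [[0, -0.08, 0], 0]
    - [[0, -0.11, 0], 0]
    - [[0, -0.11, 0], 0]
  hand: 1

```text
clock: 8.55
tool_pos: [610.1, 149.3, 105.2]
tool_rot: [0.593, 0.385, -0.385, -0.593]
ft_force: [0.5, 0.9, -0.5]
gripper_width: 85.5
```

```bash
python3 -c "
from h import *
go(537,61,100)"
```

```text
t 8.55 pos [610.1 149.3 105.2] yaw 1.151 F [ 0.5  0.9 -0.5] w 85.5 SHIFT [-0.1104  0.0053  0.0308] TURN 0 j6 -0.98
```

Emit:
arm_command:
  series:
    - [[-0.05, 0.005, 0.015], 0]
    - [[-0.11, 0.005, 0.031], 0]
    - [[-0.11, 0.005, 0.031], 0]
    - [[-0.11, 0.005, 0.031], 0]
    - [[-0.11, 0.005, 0.031], 0]
    - [[-0.11, 0.05, 0.031], 0]
    - [[-0.11, 0.09, 0.031], 0]
    - [[-0.11, 0.105, 0.031], 0]
    - [[-0.11, 0.105, 0.031], 0]
  hand: -1

```text
clock: 9.68
tool_pos: [536.8, 61.9, -0.7]
tool_rot: [-0.593, -0.384, 0.386, 0.593]
ft_force: [0.3, 0.1, -0.8]
gripper_width: -0.1
```

```bash
python3 - <<'E'
from h import *
p,d=shot('scene','s4'); P=pts('scene',d)
s=readout.state(); T=R.from_quat(s['tool_rot']).as_matrix(); p0=s['tool_pos']; go(537,61,0)
h=np.array([571.2,-8.3])
for q in np.arange(0,1.6,.15):
    u=R.from_euler('z',-q).apply([.087,.996,0])[:2]; n=np.array([-u[1],u[0]])
    w=np.r_[h+64*u+22*n,0]; print(round(q,2),w.round(),(T.T@(w-p0)/1000).round(3))
cv2.imwrite('pics/v4.png',cv2.resize(cv2.imread('pics/s4.png')[130:250,180:340],(800,600),interpolation=3))
E
```

```text
t 9.72 pos [5.377e+02 6.180e+01 4.000e-01] yaw 1.152 F [-0.3 -0.1  1.4] w 0.2 SHIFT [-0.001   0.0004  0.0003] TURN 0 j6 -1.11
0.0 [555.  57.   0.] [ 0.003  0.    -0.017]
0.15 [565.  59.   0.] [ 0.009  0.    -0.026]
0.3 [575.  59.   0.] [ 0.013  0.    -0.035]
0.45 [585.  58.   0.] [ 0.016  0.    -0.045]
0.6 [595.  55.   0.] [ 0.017  0.    -0.055]
0.75 [604.  51.   0.] [ 0.017  0.    -0.065]
0.9 [612.  45.   0.] [ 0.015  0.    -0.075]
1.05 [620.  39.   0.] [ 0.012  0.    -0.085]
1.2 [626.  31.   0.] [ 0.008  0.    -0.094]
1.35 [632.  22.   0.] [ 0.002  0.    -0.102]
1.5 [636.  13.   0.] [-0.005  0.    -0.109]
```

View pics/v4.png

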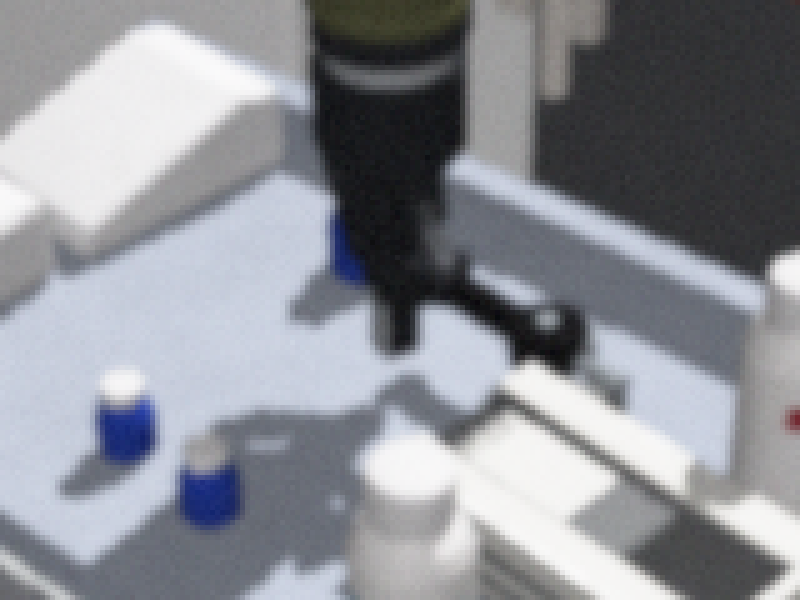

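The jar stands upright behind the gripper (blue at v4 (348,250)), and the shut fingers at (397,330) are beside the lever. Now I'll push along the arc.

Emit:
arm_command:
  series:
    - [[0.003, 0, -0.012], 0]
    - [[0.004, 0, -0.018], 0]
    - [[0.009, 0, -0.026], 0]
    - [[0.013, 0, -0.035], 0]
    - [[0.016, 0, -0.045], 0]
    - [[0.017, 0, -0.055], 0]
    - [[0.017, 0, -0.055], 0]

```text
clock: 10.6
tool_pos: [588.3, 53.4, -0.3]
tool_rot: [-0.591, -0.381, 0.389, 0.595]
ft_force: [-6.5, -2.7, -0.9]
gripper_width: 0.2
```

Emit:
arm_command:
  series:
    - [[0.005, 0, -0.015], 0]
    - [[0.003, 0, -0.025], 0]
    - [[0.0, 0, -0.035], 0]
    - [[-0.005, 0, -0.044], 0]
    - [[-0.01, 0, -0.053], 0]
    - [[-0.017, 0, -0.06], 0]
    - [[-0.017, 0, -0.06], 0]

```text
clock: 11.48
tool_pos: [638.1, 12.1, -0.2]
tool_rot: [-0.592, -0.382, 0.388, 0.594]
ft_force: [0.2, 0.4, 0.9]
gripper_width: -0.0
```

```bash
python3 - <<'E'
from h import *
go(637,13,0)
for n in('scene','top'): shot(n,n[0]+'5')
a=cv2.imread('pics/s5.png')[130:250,180:340];b=cv2.imread('pics/t5.png')[150:270,205:365]
cv2.imwrite('pics/v5.png',np.hstack([cv2.resize(x,(400,300),interpolation=3) for x in(a,b)]))
E
```

```text
t 11.47 pos [ 6.381e+02  1.210e+01 -2.000e-01] yaw 1.151 F [0.2 0.4 0.9] w -0.0 SHIFT [ 0.0003 -0.0002  0.0014] TURN 0 j6 -1.19
```

View pics/v5.png

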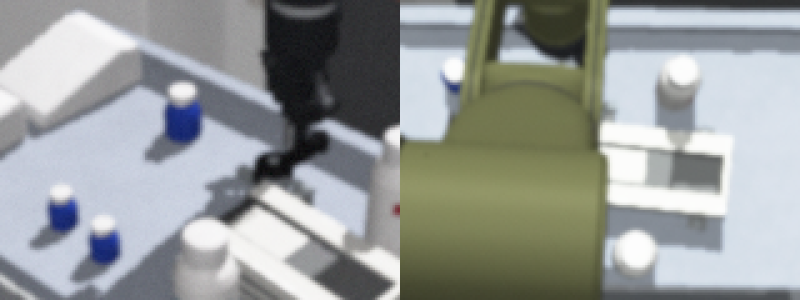

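The jar is upright and clear, the lever has swung over to dock +y (left panel, hub (270,168) to end (320,140)), and the tool force is zero. Now I'll raise the arm and go behind the battery.

Emit:
arm_command:
  series:
    - [[0.003, -0.05, 0], 0]
    - [[0.003, -0.1, 0], 0]
    - [[0.003, -0.14, 0], 0]
    - [[0.003, -0.14, 0], 0]

```text
clock: 12.08
tool_pos: [644.2, 16.1, 144.7]
tool_rot: [0.594, 0.385, -0.385, -0.592]
ft_force: [0.2, -1.2, 0.4]
gripper_width: -0.2
```

```bash
python3 -c "
from h import *
go(485.5,-162.5,140,-0.087)"
```

```text
t 12.07 pos [644.2  16.1 144.7] yaw 1.152 F [ 0.2 -1.2  0.4] w -0.2 SHIFT [-0.2277  0.0051  0.0723] TURN 1.239 j6 -1.19
```

Emit:
arm_command:
  series:
    - [[-0.04, 0.002, 0.012], 0.18]
    - [[-0.08, 0.002, 0.025], 0.36]
    - [[-0.12, 0.004, 0.037], 0.54]
    - [[-0.16, 0.005, 0.05], 0.72]
    - [[-0.2, 0.005, 0.062], 0.9]
    - [[-0.228, 0.005, 0.072], 1.08]
    - [[-0.228, 0.005, 0.072], 1.239]
    - [[-0.228, 0.005, 0.072], 1.239]
    - [[-0.228, 0.005, 0.072], 1.239]
    - [[-0.228, 0.005, 0.072], 1.239]

```text
clock: 13.32
tool_pos: [485.8, -162.5, 139.8]
tool_rot: [0.708, -0.03, 0.03, -0.705]
ft_force: [-0.1, 0.2, 0.7]
gripper_width: 0.2
```

```bash
python3 - <<'E'
from h import *
go(485.5,-162.5,60,-0.087)
p,d=shot('top','t6');Pz=pts('top',d)
shot('scene','s6')
a=cv2.imread('pics/s6.png')[130:280,220:420];b=cv2.imread('pics/t6.png')[150:270,205:365]
cv2.imwrite('pics/v6.png',np.hstack([cv2.resize(x,(400,300),interpolation=3) for x in(a,b)]))
E
```

```text
t 13.32 pos [ 485.8 -162.5  139.8] yaw -0.085 F [-0.1  0.2  0.7] w 0.2 SHIFT [-0.0004  0.0798  0.0002] TURN 0.002 j6 -0.32
```

View pics/v6.png

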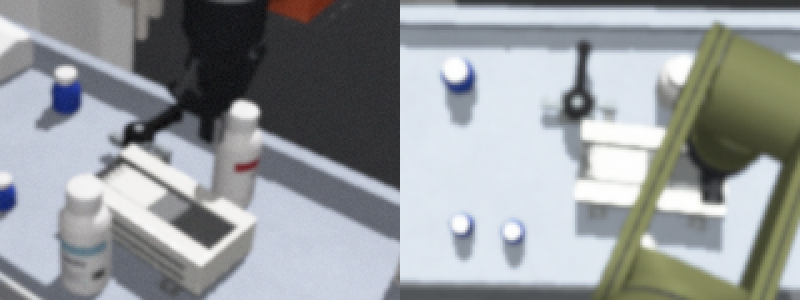

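The knob is fully open: the lever points to dock +y (right panel (583,45)–(577,103)) and the tab to -x (550,103). The battery is still home and the tool is over the pocket, so I'll go down with force checks.

Emit:
arm_command:
  series:
    - [[0, 0.04, 0], 0]
    - [[0, 0.08, 0], 0]
    - [[0, 0.1, 0], 0]
    - [[0, 0.115, 0], 0]
    - [[0, 0.115, 0], 0]

```text
clock: 14.05
tool_pos: [485.5, -162.6, 24.1]
tool_rot: [0.707, -0.03, 0.03, -0.706]
ft_force: [0.3, -0.3, 0.9]
gripper_width: -0.2
```

```bash
python3 - <<'E'
from h import *
go(485.5,-162.5,-8,-0.087)
shot('scene','s7')
a=cv2.imread('pics/s7.png')[170:290,260:380]
cv2.imwrite('pics/v7.png',cv2.resize(a,(480,480),interpolation=3))
E
```

```text
t 14.05 pos [ 485.5 -162.6   24.1] yaw -0.085 F [ 0.3 -0.3  0.9] w -0.2 SHIFT [0.     0.0321 0.0002] TURN 0.002 j6 -0.32
```

View pics/v7.png

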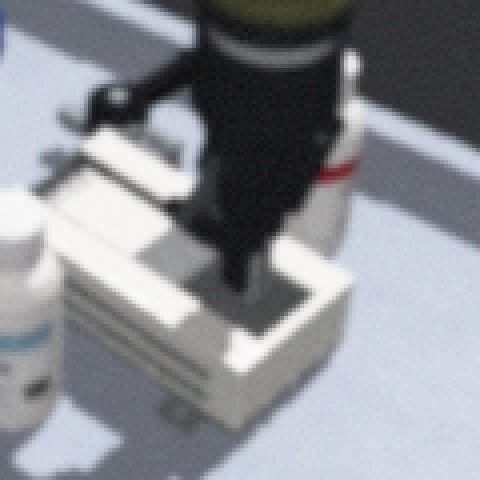

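The fingers are centred in the slot at v7 (243,275) with no contact. I'll go down a bit more and start pushing.

Emit:
arm_command:
  series:
    - [[0, 0.015, 0], 0]
    - [[0, 0.03, 0], 0]
    - [[0, 0.03, 0], 0]

```text
clock: 14.48
tool_pos: [485.0, -162.5, -6.4]
tool_rot: [0.707, -0.031, 0.03, -0.706]
ft_force: [-1.2, -0.2, -0.7]
gripper_width: 0.1
```

Emit:
arm_command:
  series:
    - [[0, 0, 0.01], 0]
    - [[0, 0, 0.018], 0]
    - [[0, 0, 0.024], 0]
    - [[0, 0, 0.03], 0]
    - [[0, 0, 0.036], 0]
    - [[0, 0, 0.042], 0]
    - [[0, 0, 0.048], 0]
    - [[0, 0, 0.054], 0]
    - [[0, 0, 0.06], 0]

```text
clock: 15.6
tool_pos: [490.5, -102.7, -6.3]
tool_rot: [0.707, -0.03, 0.03, -0.706]
ft_force: [-0.2, -6.2, 1.9]
gripper_width: -0.3
```

```bash
python3 -c "
from h import *
go(485.5+.087*160,-162.5+.996*160,-6,-0.087)"
```

```text
t 15.6 pos [ 490.5 -102.7   -6.3] yaw -0.085 F [-0.2 -6.2  1.9] w -0.3 SHIFT [ 0.0004 -0.0005  0.1   ] TURN 0.002 j6 -0.2
```

Battery is sliding (6 N). Continuing for the remaining 100 mm.

Emit:
arm_command:
  series:
    - [[0, 0, 0.007], 0]
    - [[0, 0, 0.014], 0]
    - [[0, 0, 0.021], 0]
    - [[0, 0, 0.028], 0]
    - [[0, 0, 0.035], 0]
    - [[0, 0, 0.042], 0]
    - [[0, 0, 0.049], 0]
    - [[0, 0, 0.056], 0]
    - [[0, 0, 0.06], 0]

```text
clock: 16.73
tool_pos: [495.0, -42.2, -6.8]
tool_rot: [0.707, -0.031, 0.029, -0.706]
ft_force: [-0.3, -3.6, -1.5]
gripper_width: 0.2
```

Emit:
arm_command:
  series:
    - [[0, 0, 0.006], 0]
    - [[0, 0, 0.012], 0]
    - [[0, 0, 0.018], 0]
    - [[0, 0, 0.024], 0]
    - [[0, 0, 0.03], 0]
    - [[0, 0, 0.035], 0]
    - [[0, 0, 0.04], 0]
    - [[0, 0, 0.04], 0]

```text
clock: 17.73
tool_pos: [498.5, -1.5, -6.8]
tool_rot: [0.707, -0.031, 0.029, -0.706]
ft_force: [0.1, -0.1, -0.7]
gripper_width: -0.1
```

```bash
python3 - <<'E'
from h import *
go(499,-3,-6,-0.087)
shot('scene','s8')
a=cv2.imread('pics/s8.png')[150:270,190:370]
cv2.imwrite('pics/v8.png',cv2.resize(a,(720,480),interpolation=3))
E
```

```text
t 17.73 pos [498.5  -1.5  -6.8] yaw -0.085 F [ 0.1 -0.1 -0.7] w -0.1 SHIFT [ 0.0006 -0.0008 -0.0014] TURN 0.002 j6 -0.0
```

View pics/v8.png

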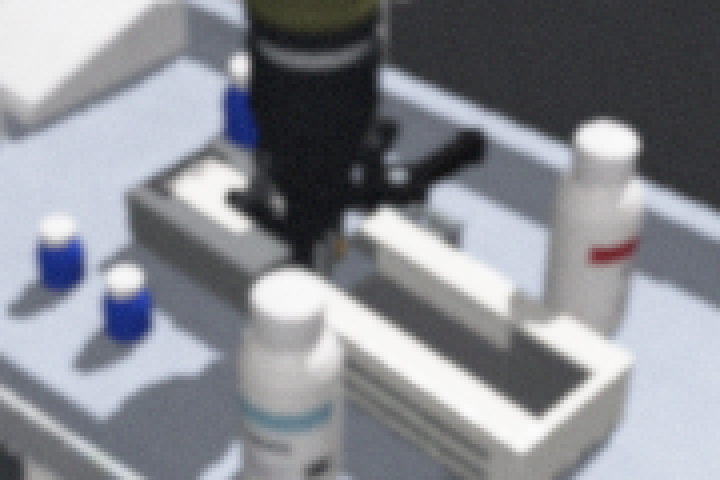

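The battery is in front of the mouth (v8 (130,190)–(300,270)), the small jars are clear, and both bottles stand. I'll back off, raise and measure.

Emit:
arm_command:
  series:
    - [[0, 0, -0.005], 0]
    - [[0, 0, -0.012], 0]
    - [[0, -0.04, -0.012], 0]
    - [[0, -0.09, -0.012], 0]
    - [[0, -0.14, -0.012], 0]
    - [[0, -0.17, -0.012], 0]
    - [[0, -0.17, -0.012], 0]

```text
clock: 18.65
tool_pos: [500.0, -14.1, 166.1]
tool_rot: [0.707, -0.029, 0.032, -0.706]
ft_force: [0.1, 0.2, -0.1]
gripper_width: -0.1
```

Emit:
arm_command:
  series:
    - [[0, 0, -0.06], 0]
    - [[0, 0, -0.12], 0]
    - [[0, 0, -0.18], 0]
    - [[0, 0, -0.24], 0]
    - [[0, 0, -0.28], 0]
    - [[0, 0, -0.28], 0]
    - [[0, 0, -0.28], 0]

```text
clock: 19.52
tool_pos: [474.9, -292.3, 165.0]
tool_rot: [-0.706, 0.03, -0.031, 0.707]
ft_force: [-0.4, 0.2, 0.4]
gripper_width: 0.0
```

```bash
python3 - <<'E'
from h import *
go(499,-3,-6,-0.087)
p,d=shot('top','t9'); P=pts('top',d)
th=-1.6578;o=np.array([490.8,-101.7]);M=np.array([[np.cos(th),-np.sin(th)],[np.sin(th),np.cos(th)]])
q=(P[...,:2]-o)@M; m=(d>0)&(P[...,2]>28)&(P[...,2]<50)&(q[...,0]<-93)&(q[...,0]>-290)&(abs(q[...,1])<60)
g=q[m]; print(len(g),np.percentile(g,[2,98],axis=0).round(1),np.percentile(P[m][:,2],[5,50,95]).round(1))
A=np.c_[P[m][:,:2],np.ones(m.sum())]; print('tilt',np.linalg.lstsq(A,P[m][:,2],rcond=None)[0][:2])
cv2.imwrite('pics/v9.png',cv2.resize(cv2.imread('pics/t9.png')[150:270,205:365],(800,600),interpolation=3))
E
```

```text
t 19.52 pos [ 474.9 -292.3  165. ] yaw -0.087 F [-0.4  0.2  0.4] w 0.0 SHIFT [-0.0014  0.1712  0.2902] TURN 0.0 j6 -0.54
990 [[-230.   -42.7]
 [-113.6   38.7]] [34.8 39.4 44.4]
tilt [0.00773936 0.00176328]
```

```bash
python3 - <<'E'
from h import *
d=np.load('pics/t9.npy');P=pts('top',d);d0=np.load('pics/t9.npy')
d0=np.load('pics/top0.npy');P0=pts('top',d0)
for nm,(x,y,lo,hi) in dict(a=(381,-83,110,145),b=(597,-136,110,145),jar=(608,149,50,70),lever=(643,-15,38,62)).items():
    for t,D,Q in(('before',d0,P0),('after',d,P)):
        m=(D>0)&(np.hypot(Q[...,0]-x,Q[...,1]-y)<32)&(Q[...,2]>lo)&(Q[...,2]<hi)
        print(nm,t,m.sum(),Q[m].mean(0).round(1) if m.any() else '')
s=readout.state(); print(s['ft_force'],s['joint_vel'].round(3)); job_done()
E
```

```text
a before 137 [377.6 -82.1 132.8]
a after 137 [377.8 -82.1 132.8]
b before 128 [ 594.7 -134.9  129.8]
b after 128 [ 594.8 -134.9  129.5]
jar before 0 
jar after 74 [608.6 147.6  57.1]
lever before 0 
lever after 61 [632.  -14.4  53.9]
[0.398447   0.84875767 0.08899504] [ 0.016 -0.01  -0.003 -0.003 -0.    -0.001]
the job is handed in; nothing more can be done
```

The job is handed in at about 19.5 s of the 67 s allowed. I moved the largest jar aside, turned the knob fully open, then pushed the battery out through the slot. The hand-in gave no verdict, so the checks below are my own.

**Last checks (top camera depth):**
- **Battery:** flat, top at about 39 mm. It spans dock x -230 to -114, which puts its centre at about -172 mm, with y about -2 mm.
- **Jar:** standing upright at about (609, 148) mm, clear of the battery.
- **Bottles:** both within 0.3 mm of where they started.
- **Knob:** the lever points to dock +y, which is fully open. I saw this in a picture before pushing, and depth readings after the push found the lever there.
- **Arm:** clear of everything, with about 1 N or less on the tool.

**What went wrong or disagreed:**
- **Jar grasp:** the first attempt closed on nothing, because the cameras showed the fingertips about 28 mm above the reported TCP. I lowered the tool to allow for it, and the second grasp held.
- **Last picture:** it wasn't shown because I had reached the 12-picture limit, so the final check rests on depth data alone.

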